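# Unlock the instrument case and hand over the padlock

## Robot

A 6-joint arm with a two-finger parallel gripper is mounted at the origin on the work surface. World frame = base frame: x ahead of the robot, y to its left, z up, the work surface at z = 0. Lengths are in m, angles in rad, forces in N, time in s.
With the tool pointing down it reaches from about 0.425 to 0.95 m from the base axis. Payload 3.5 kg.
Tool frame: the origin (TCP) lies midway between the tips of the shut fingers; the grasp point (between the pads) lies 19 mm behind it; z points along the fingers, x is the direction in which the jaws open and shut, and the axes are right-handed (so a half turn about z gives the same grasp; the last joint's range is limited). The gripper opens to 85 mm and grips with 20 to 120 N. Pads are 22 mm wide; open, the fingers measure 114 mm over their backs; the gripper's body (76 mm by 85 mm) begins 54 mm behind the grasp point. The pads swing forward as they close: fully open they stand 13 mm farther back than shut.
Start: joints at [-1.336, 0.286, 1.577, -0, 1.279, -0.15], TCP at [0.253, -0.626, 0.231] pointing down, gripper open.
Joint ranges: [-2.77, 2.77], [-0.9, 2.22], [0.21, 2.48], [-1.53, 4.67], [0.24, 2.81], [-2.84, 2.84]. Speed limits (rad/s): [2.79, 2.79, 3.14, 3.14, 3.14, 3.14].

## Interface

Orientations are given as a unit quaternion [x, y, z, w].
In Python, from plant import readout, optics, ctrl gives the robot as it stands. The module is installed in compiled form; this text tells all that it offers.
- The arm moves only by the shell command python3 -m crank 'ROWS' [OPENING] [FORCE]. ROWS is text: rows parted by semicolons, each of 6 numbers parted by spaces: the shift along the tool's x, y, z in mm, then the turn, a rotation vector about the tool's x, y, z in rad. In form: dx dy dz ax ay az; .... A call has 1 to 5 rows; each row shifts and turns the commanded pose from where the row before left it, along the tool's axes as they then stand; what a row does not reach is not made up. A row lasts 1/8 s, in which the tool goes at most 62.5 mm and 10.7 degrees, less where a joint would pass 70% of its speed; a pose out of reach is approached as far as the arm can. A call is refused whole if a number of a shift passes 62.5 or a number of a turn 0.188, either way. A call with a gripper value outside its range is refused whole. OPENING is the opening, from -1 (shut) to 1 (fully open), set as the call begins (- or left out, the last holds). The fingers move at their own pace and stop on an object; FORCE is the grip in N (left out, the last holds). Time passes only in rows, so rows that do not move let the fingers close. It gives the time, the measured TCP pose, the force and the opening at its end, in the units of the state.
- readout.get_state(): the state, without advancing time (a new reading comes with each control period).
- optics.read_camera(name): name is "scene" or "top"; returns the picture (400x640x3 uint8, red, green, blue); there is no depth.
- optics.calibration(name): a dict with "mtx" (3x3 intrinsics, pixels), "rvec" (rotation vector, rad) and "tvec" (3), from world to camera coordinates, as OpenCV has them. Camera axes: x right, y down, z forward; pixel columns grow to the right and rows downward; lengths in m; the calibration is good to about 2 mm. A picture is of the moment at which its call begins. calibration takes no time and is no camera call.
- ctrl.sign_off(): hands the job in, once; it reports no verdict.
Trained networks look in the newest picture that a camera, given by its name, has taken for a name from the list of things; names that differ only in an ending like _2 or _b are one class to them, and where a whole thing is asked for, a point or a joint stands for the part that bears it (a point fixed in the world has none). Each returns a list of dicts, best first, with "p" (0 to 1); they miss things now and then, are a little off and sometimes report something else, mostly with a low value. They report only what shows in the picture. A call takes as long as a camera call. They do not tell look-alikes from the thing itself.
- optics.recognise(camera, thing): "xy" ([column, row] as shares, 0 to 1, of the picture: columns of its width, rows of its height, amid what is visible of it).
The state is a dict: "time": time; "qpos": joint angles; "dq": joint speeds; "joint_efforts": joint torques, N m; "eef_pos": TCP position; "tcp_rot": TCP orientation; "contact_force": force on the tool from outside, world axes, zero at the start; "wrist_torque": the same for the moment, N m; "opening": opening from 0.0 (shut) to 1.0 (fully open).
Only numpy, scipy, OpenCV 4.12 (cv2) and the standard library are available. Lean on these libraries where they do the work, as an engineer would, in place of code of your own. Each camera call takes 0.05 s, during which the arm holds its last target.

## Task

Turn the dial of the padlock on the instrument case clockwise, click by click, until its pointer lines up with the long mark beside the shackle; pull the lock back from the keeper so that the shackle slides fully open, and lift the lock off. Carry it level, dial up and still open, to the empty white tray and finish while holding it, still, above the middle of the tray and clear of it by about a hand's width: do not put it down or let go. Leave the flask, the dishes and the tube rack where they stand.

Things in the scene. Friction and masses are not known exactly. Their poses are not given: they have to be found in the camera images.
- lock: Brass dial padlock lying flat on the lid of the grey case, dial up; loose, about 0.4 kg. Block 66 (x) x 52 (y) x 28 (z) mm, to be gripped across its 52 mm sides, tips at least 7 mm above the lid. Origin: centre of the block's underside, at first on the lid; x axis points to the shackle, z up. Closed it cannot be lifted; pulled back (its -x) by 20 mm or more it lifts straight up.
- dial (a joint): Turn of the dial, rad, anticlockwise from above positive; 0 = pointer at the long mark, along the lock's +x. Only within about 0.12 rad of 0 can the shackle come out. Travel -0.6 to 2.4, starts at 0.7 to 2.1, so it is turned clockwise. Rests in notches every 0.35 rad (0 is one); about 0.1 N m to click on. It can be regripped at any notch, and is free to turn again once the shackle is out.
- dial_grip (a point): On the axis of the dial's black upright grip bar, mid-height: 48.5 mm above the lock's underside, 6 mm behind its origin (-x). Site x axis: pointer direction. Bar 12 mm thick (across the pointer), 36 mm long, 24 mm high, top 56.5 mm above the lock's underside, on a 40 mm disc. Grip across the thickness, tips at least 38 mm above the lock's underside, to pass over the keeper's nose.
- dial_pointer (a point): Tip of the white pointer line on top of the grip bar, at its rounded end, 19 mm from the dial's axis.
- shackle (a joint): How far the shackle has slid out of the lock, m: 0 shut, 0.022 at its stop. With the dial at 0 it slides with about 3 N and stays where it is left; with the dial elsewhere it is blocked. It is opened by pulling the block back (lock's -x) while the keeper holds the shackle, after about 1.5 mm of free play.
- shackle_bow (a point): Middle of the bow of the U shackle (centre of its 7 mm bar), 12 mm above the lock's underside and 50 mm ahead of the lock's origin when shut. The U is 25 mm wide inside and lies level round the keeper post.
- keeper (a point): Top of the fixed steel keeper on the case, on its post's axis, 36 mm above the lid, at lock x = 41.5 mm at the start. An upside-down L: post 9 x 9 mm, and a nose 10 mm wide, 6 mm thick towards the dial, 2 mm above the block, overhanging its front edge by 12 mm (tip 20.5 mm from the post's axis). Site x axis: along the lock's x at the start.
- case: Grey plastic instrument case, fixed, shut, 220 x 180 x 90 mm; origin: centre of its underside, on the work surface. The lock lies near the middle of its lid, axes parallel to the case's, in a bed of two fixed rails along its 52 mm sides, 5 mm high, 4 mm thick, 2 mm play each: it can slide along x and be lifted, but not turn.
- tray: Empty white plastic tray, fixed, 130 x 160 x 28 mm, 4 mm walls; origin: centre of its underside, on the work surface.
- flask: Bystander: conical glass flask with a stopper, 80 mm wide, 128 mm high, beyond the case and tray. Origin: centre of its underside.
- dishes: Bystander: two stacked clear dishes, 90 mm wide, 30 mm high, beyond the case and tray. Origin: centre of the underside.
- rack: Bystander: yellow tube rack with capped tubes, 190 x 101 mm, 108 mm high over the caps, beyond the work. Origin: centre of its underside.
Mind the look-alikes: they are no part of the job. Of the things like the lock, leave any that is pink; of the rest the larger one is meant. Of the things that look like the tray, the larger one is meant.

How it is judged:
By the outcome, as a careful person would: the job done as asked, in the order asked, and still so for the second after the job is handed in, while the arm keeps its last pose, push and grip.
It also fails if it takes over 64 s, if anything falls off the work surface, if the arm or the gripper's body presses on something with over 40 N, if the wrist force passes 120 N, or if a joint passes its speed limit or range.

## Working session

There is one attempt and no reset: what is moved stays moved. The work goes in short steps, Python scripts to look and compute and a shell command to move; the robot and the scene stay as the last step left them, time stands still between calls to the robot, and variables do not carry over. Pictures are saved under pics/ and viewed, and the job is handed in when it is done.

```bash
mkdir -p pics; ls
cat > h.py <<'E'
import numpy as np,cv2
from plant import readout,optics,ctrl
def cal(n):
    c=optics.calibration(n);R=cv2.Rodrigues(np.array(c['rvec'],float))[0]
    return np.array(c['mtx'],float),R,np.array(c['tvec'],float).ravel()
def proj(n,P):
    K,R,t=cal(n);p=K@(R@np.array(P,float)+t);return p[:2]/p[2]
def ray(n,uv,z):
    K,R,t=cal(n);d=R.T@np.linalg.inv(K)@np.array([uv[0],uv[1],1.]);o=-R.T@t
    return o+d*(z-o[2])/d[2]
def save(n,f,crop=None,s=1):
    im=optics.read_camera(n)[:,:,::-1]
    if crop: x0,y0,x1,y1=crop; im=im[y0:y1,x0:x1]
    im=cv2.resize(np.ascontiguousarray(im),None,fx=s,fy=s,interpolation=cv2.INTER_CUBIC)
    cv2.imwrite('pics/'+f,im)
E
python3 - <<'E'
from h import *
for n in('scene','top'):
    save(n,n+'0.png'); K,R,t=cal(n); print(n,(-R.T@t).round(3),R.round(2).tolist(),K[0,0])
    for th in('lock','dial_pointer','shackle_bow','keeper','tray','dial_grip'):
        print(th,[( (np.array(d['xy'])*[640,400]).round(1).tolist(),round(d['p'],2)) for d in optics.recognise(n,th)])
s=readout.get_state();print(s)
E
```

```text
pics
scene [1.528 0.609 0.89 ] [[-0.55, 0.83, 0.02], [0.49, 0.34, -0.81], [-0.68, -0.44, -0.59]] 473.84638344766836
lock [([334.3, 206.3], 0.77), ([294.3, 146.6], 0.55)]
dial_pointer [([241.3, 154.4], 0.58), ([334.8, 200.4], 0.49)]
shackle_bow []
keeper [([350.7, 272.6], 0.68), ([290.1, 171.3], 0.57)]
tray [([476.7, 263.6], 0.87), ([399.5, 231.3], 0.83)]
dial_grip [([295.7, 145.3], 0.68), ([333.3, 202.6], 0.45)]
top [0.521 0.044 1.152] [[0.01, -1.0, 0.01], [-0.99, -0.01, -0.13], [0.13, -0.01, -0.99]] 437.39006810652774
lock [([479.4, 253.0], 0.89), ([411.1, 269.5], 0.76), ([324.0, 239.4], 0.61)]
dial_pointer [([322.8, 233.9], 0.71), ([417.0, 271.0], 0.51), ([480.1, 257.0], 0.47), ([407.5, 251.4], 0.46)]
shackle_bow [([335.1, 253.6], 0.57), ([404.8, 250.3], 0.37)]
keeper [([411.7, 259.7], 0.92)]
tray [([155.9, 243.3], 0.74), ([248.2, 245.6], 0.57)]
dial_grip [([417.6, 271.3], 0.71), ([326.4, 237.5], 0.69), ([478.9, 255.8], 0.63)]
{'time': 0.7, 'qpos': array([-1.33599331e+00,  2.86268987e-01,  1.57666217e+00,  1.46229384e-05,
        1.27862272e+00, -1.49987681e-01]), 'dq': array([-0.00072197,  0.00102971,  0.00039455,  0.00045907, -0.00103259,
        0.00060729]), 'joint_efforts': array([-1.19468314e-03, -4.05822480e+01, -2.92858922e+01, -1.21581811e-04,
        3.94337576e-04,  5.15417980e-06]), 'eef_pos': array([ 0.25340928, -0.62562391,  0.23136608]), 'tcp_rot': array([ 8.29265110e-01, -5.58855417e-01,  1.90145086e-05,  7.95919116e-06]), 'contact_force': array([-0.43965502, -0.57417776,  0.27875565]), 'wrist_torque': array([-0.0305458 ,  0.0349158 ,  0.00862397]), 'opening': 1.0005542504938867}
```

View pics/scene0.png

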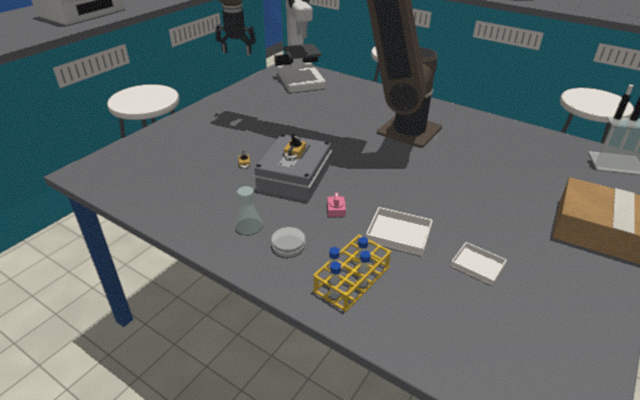

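View pics/top0.png

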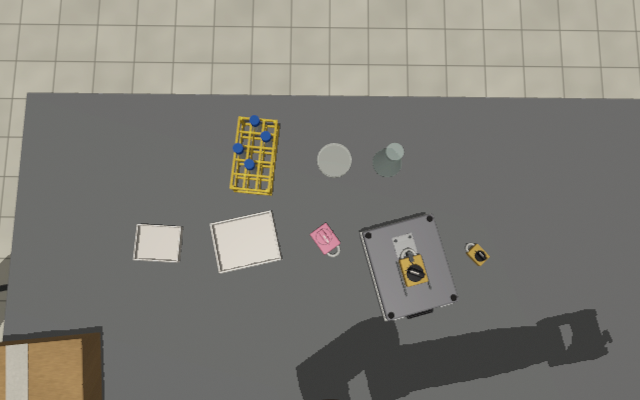

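Run:
```python
from h import *
save('top','topc.png',(290,200,520,310),3.4)
save('scene','scenec.png',(220,110,400,300),3.1)
```

```text
(no output)
```

View pics/topc.png

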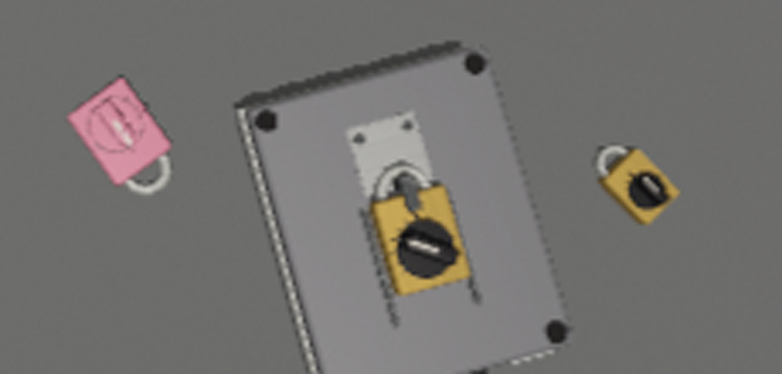

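View pics/scenec.png

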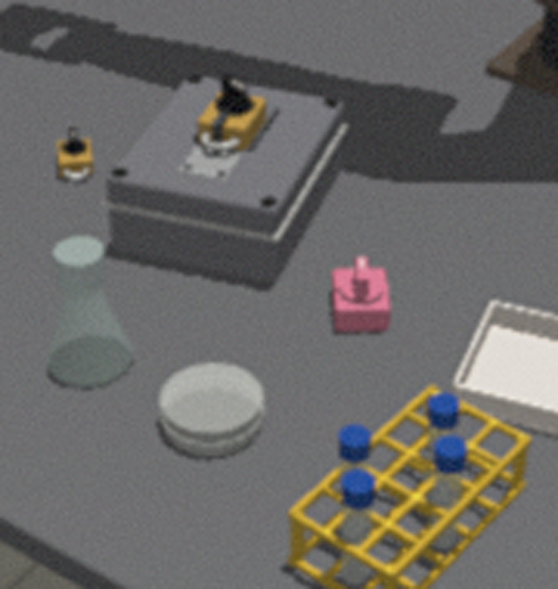

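Brass on case at top (413,268) is the larger brass lock. The small brass one at (479,254) and the pink one at (325,238) are look-alikes. The larger tray is at (247,242) and the smaller at (158,243). The pointer end of the bar seems to be on the image left, so the dial stands at about +1.4 rad. Next I'll measure.

```bash
cat > m.py <<'E'
from h import *
im=optics.read_camera('top')
cv2.imwrite('pics/raw_top.png',im[:,:,::-1])
hsv=cv2.cvtColor(im,cv2.COLOR_RGB2HSV)
c=[ray('top',p,.09) for p in((367.9,235.6),(429.7,218.5),(453.5,297.4),(391,315))]
print('dots',np.round(c,4).tolist())
v=[c[0]-c[3],c[1]-c[2]]; w=[c[0]-c[1],c[3]-c[2]]
print([np.arctan2(a[1],a[0]).round(3) for a in v],[(np.arctan2(a[1],a[0])-np.pi/2).round(3) for a in w],[np.linalg.norm(a).round(3) for a in v+w],np.mean(c,0).round(4))
m=cv2.inRange(hsv,(15,110,80),(30,255,255));m[:, :390]=0;m[:,445:]=0;m[:230]=0
pts=cv2.findNonZero(m)[:,0,:].astype(float)
P=np.array([ray('top',p,.118)[:2] for p in pts])
r=cv2.minAreaRect((P*1e3).astype(np.float32));print('brass',r,len(P))
m=(hsv[...,2]<60).astype(np.uint8);m[:, :400]=0;m[:,432:]=0;m[:258]=0;m[284:]=0
p=cv2.findNonZero(m)[:,0,:].astype(float);print('dark',len(p),p.mean(0),ray('top',p.mean(0),.09+.038))
m=cv2.inRange(hsv,(0,0,165),(180,60,255));
n,l,st,ce=cv2.connectedComponentsWithStats(m)
for i in range(1,n):
    if st[i,4]>1000 and 205<ce[i][0]<290 and 200<ce[i][1]<280:
        q=cv2.findNonZero((l==i).astype(np.uint8))[:,0,:].astype(float)
        Q=np.array([ray('top',x,.004)[:2] for x in q])*1e3
        print('tray',ce[i],cv2.minAreaRect(Q.astype(np.float32)))
E
python3 m.py
```

```text
dots [[0.579, -0.0733, 0.09], [0.6219, -0.2246, 0.09], [0.4332, -0.2769, 0.09], [0.3913, -0.127, 0.09]]
[np.float64(0.279), np.float64(0.271)] [np.float64(0.276), np.float64(0.273)] [np.float64(0.195), np.float64(0.196), np.float64(0.157), np.float64(0.156)] [ 0.5063 -0.1754  0.09  ]
brass ((497.68072509765625, -175.37680053710938), (65.61152648925781, 53.439823150634766), 15.737763404846191) 386
dark 182 [414.85164835 272.9010989 ] [ 0.49144528 -0.17739941  0.128     ]Traceback (most recent call last):
  File "m.py", line 20, in <module>
    Q=np.array([ray('top',x,.004)[:2] for x in q])*1e3
                ~~~^^^^^^^^^^^^^^
  File "h.py", line 9, in ray
    K,R,t=cal(n);d=R.T@np.linalg.inv(K)@np.array([uv[0],uv[1],1.]);o=-R.T@t
          ~~~^^^
  File "h.py", line 4, in cal
    c=optics.calibration(n);R=cv2.Rodrigues(np.array(c['rvec'],float))[0]
ValueError: time passes only in moves, steps and waits
```

Run:
```python
from h import *
im=cv2.imread('pics/raw_top.png')[240:295,385:445]
cv2.imwrite('pics/t2.png',cv2.resize(im,None,fx=10,fy=10,interpolation=cv2.INTER_NEAREST))
```

```text
(no output)
```

View pics/t2.png

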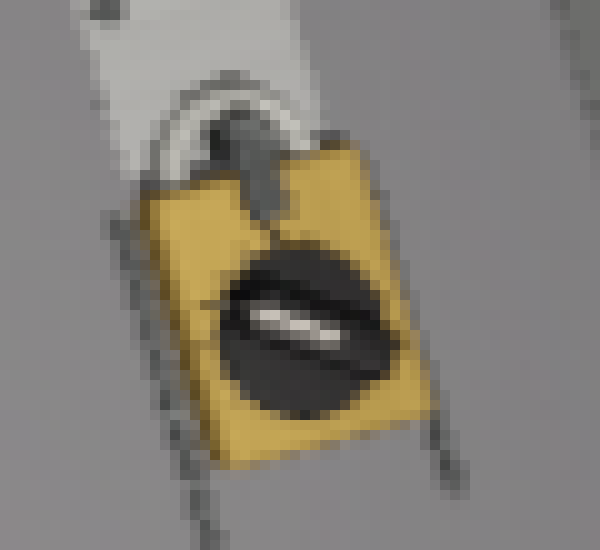

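```bash
python3 -m crank '-32.7 -38.9 0 0 0 0;-32.7 -38.9 0 0 0 0;-32.7 -38.9 0 0 0 0;-32.7 -38.9 0 0 0 0;-32.7 -38.9 0 0 0 0'; python3 -m crank '-32.7 -38.9 0 0 0 0;-32.7 -38.9 0 0 0 0;-32.7 -38.9 0 0 0 0;-32.7 -38.9 0 0 0 0;-32.7 -38.9 0 0 0 0'; python3 -m crank '0 0 0 0 0 -0.18;0 0 0 0 0 -0.18;0 0 0 0 0 -0.18;0 0 0 0 0 -0.18;0 0 0 0 0 -0.18';python3 -m crank '0 0 0 0 0 -0.04;0 0 0 0 0 0;0 0 0 0 0 0'
cat > st.py <<'E'
from h import *
from scipy.spatial.transform import Rotation as Ro
import sys
def st(tgt=None,yaw=None):
    s=readout.get_state();R=Ro.from_quat(s['tcp_rot']).as_matrix();p=np.array(s['eef_pos'])
    print('t',round(s['time'],2),'tcp',p.round(4),'yaw',np.arctan2(R[1,0],R[0,0]).round(3),'zax',R[:,2].round(3),'F',np.round(s['contact_force'],1),'M',np.round(s['wrist_torque'],2),'op',round(s['opening'],3),'q',np.round(s['qpos'],2))
    if tgt is not None: print('tool delta mm',(R.T@(np.array(tgt)-p)*1e3).round(1))
    if yaw is not None: print('az',-(yaw-np.arctan2(R[1,0],R[0,0])).round(3))
if __name__=='__main__':
    a=[float(x) for x in sys.argv[1:]]; st(a[:3] if len(a)>2 else None,a[3] if len(a)>3 else None)
E
python3 st.py .4914 -.1772 .131 -.246
python3 - <<'E'
from h import *
im=cv2.imread('pics/raw_top.png')
for n,uvs,z in(('top',[(410,271.2),(419.5,273.5)],.1465),):
    a,b=[ray(n,u,z) for u in uvs];d=a-b;print(a,b,np.arctan2(d[1],d[0])-.275)
c,s=np.cos(.275),np.sin(.275)
for nm,l,z in(('keeper',41.5,.126),('dialtop',-6,.1465),('tip',21,.126)):
    P=[.4977+c*l/1e3,-.1754+s*l/1e3,z];print(nm,np.round(P,4),proj('top',P).round(1),proj('scene',P).round(1))
E
python3 - <<'E'
from h import *
optics.read_camera('top')
hsv=cv2.cvtColor(cv2.imread('pics/raw_top.png'),cv2.COLOR_BGR2HSV)
m=cv2.inRange(hsv,(0,0,150),(180,60,255))
n,l,st,ce=cv2.connectedComponentsWithStats(m)
i=l[242,247];print(i,ce[i],st[i])
q=cv2.findNonZero((l==i).astype(np.uint8))[:,0,:].astype(float)
K,R,t=cal('top')
for z in(.004,.028):
  d=(R.T@np.linalg.inv(K)@np.c_[q,np.ones(len(q))].T).T;o=-R.T@t
  Q=(o+d*((z-o[2])/d[:,2])[:,None])[:,:2]*1e3
  print(z,cv2.minAreaRect(Q.astype(np.float32)))
E
```

```text
time: 1.48
eef_pos: [0.3729, -0.3996, 0.2316]
tcp_rot: [0.829, -0.559, 0.0, 0.0]
contact_force: [-0.2, -0.3, 0.5]
opening: 1.0
time: 2.1
eef_pos: [0.4918, -0.175, 0.2317]
tcp_rot: [0.829, -0.559, 0.0, -0.0]
contact_force: [0.6, -0.1, 0.3]
opening: 0.999
time: 2.72
eef_pos: [0.4912, -0.1765, 0.2315]
tcp_rot: [0.99, -0.14, 0.0, 0.0]
contact_force: [-0.1, 0.9, -0.2]
opening: 1.0
time: 3.1
eef_pos: [0.4912, -0.1765, 0.2314]
tcp_rot: [0.992, -0.123, 0.0, 0.0]
contact_force: [-0.5, -0.0, 0.0]
opening: 1.0
t 3.1 tcp [ 0.4912 -0.1765  0.2314] yaw -0.247 zax [ 0. -0. -1.] F [-0.5 -0.   0. ] M [ 0.    0.   -0.01] op 1.0 q [-0.54 -0.05  1.95  0.    1.25 -0.29]
tool delta mm [  0.3   0.6 100.4]
az -0.001
[ 0.49572228 -0.16240528  0.1465    ] [ 0.49070189 -0.18395541  0.1465    ] 1.0669151512310426
keeper [ 0.5376 -0.1641  0.126 ] [408.6 252.8] [289.8 149.1]
dialtop [ 0.4919 -0.177   0.1465] [416.4 272.9] [295.1 136. ]
tip [ 0.5179 -0.1697  0.126 ] [411.1 261.3] [292.2 145.9]
6 [245.45150827 241.22867337] [ 210  210   71   63 3083]
0.004 ((566.2365112304688, 239.39312744140625), (133.88829040527344, 164.57638549804688), 13.004095077514648)
0.028 ((565.2850341796875, 235.31764221191406), (131.0886993408203, 161.1351318359375), 13.004100799560547)
```

```bash
python3 -m crank '0.3 0.6 30 0 0 0;0 0 30 0 0 0;0 0 25 0 0 0;0 0 14 0 0 0;0 0 0 0 0 0' 0 30; python3 -m crank '0 0 0 0 0 0;0 0 0 0 0 0'
python3 - <<'E'
from h import *
import st;st.st([.4914,-.1772,.131],-.246)
save('scene','s1.png',(230,60,370,200),4)
save('top','t3.png',(360,210,480,310),5)
E
```

```text
time: 3.78
eef_pos: [0.4909, -0.1769, 0.1315]
tcp_rot: [0.992, -0.123, -0.001, -0.0]
contact_force: [-0.2, -0.9, 0.7]
opening: 0.502
time: 4.03
eef_pos: [0.4921, -0.1776, 0.1337]
tcp_rot: [0.992, -0.123, 0.001, 0.0]
contact_force: [0.4, 0.7, 0.1]
opening: 0.499
t 4.03 tcp [ 0.4921 -0.1776  0.1337] yaw -0.246 zax [ 0.002 -0.001 -1.   ] F [0.4 0.7 0.1] M [-0.01 -0.01  0.05] op 0.499 q [-0.54  0.06  2.03 -0.    1.05 -0.29]
tool delta mm [-0.8 -0.2  2.7]
az -0.0
```

View pics/s1.png

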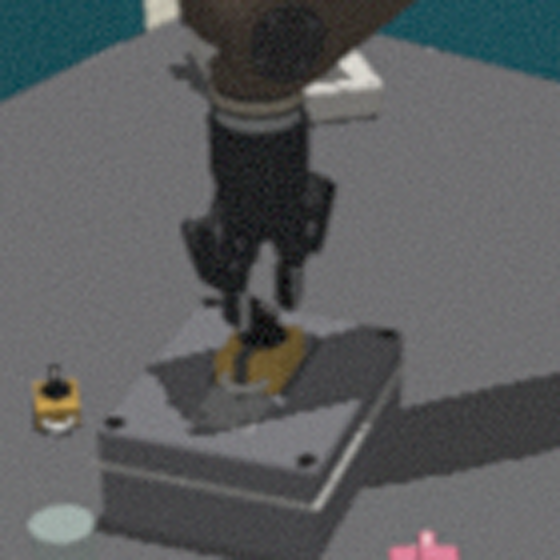

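View pics/t3.png

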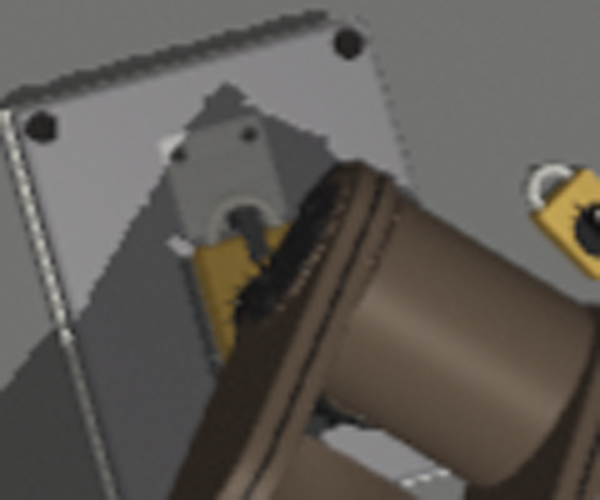

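The fingers straddle the bar (scene crop, around (265,320)). Closing now.

```bash
python3 -m crank '0 0 0 0 0 0;0 0 0 0 0 0;0 0 0 0 0 0;0 0 0 0 0 0;0 0 0 0 0 0' -1 40; python3 st.py .4914 -.1772 .131 -.246;python3 -m crank '0 0 0 0 0 0'; python3 st.py .4914 -.1772 .131 -.246
```

```text
time: 4.75
eef_pos: [0.4922, -0.1773, 0.1329]
tcp_rot: [0.992, -0.123, 0.001, 0.0]
contact_force: [4.7, 1.3, 1.5]
opening: 0.126
t 4.75 tcp [ 0.4922 -0.1773  0.1329] yaw -0.246 zax [ 0.002 -0.001 -1.   ] F [4.7 1.3 1.5] M [ 0.15 -0.66  0.03] op 0.126 q [-0.54  0.06  2.03  0.    1.05 -0.29]
tool delta mm [-0.8  0.1  1.9]
az -0.0
time: 4.88
eef_pos: [0.4921, -0.1773, 0.1328]
tcp_rot: [0.992, -0.123, 0.001, 0.0]
contact_force: [3.9, 0.3, 1.6]
opening: 0.121
t 4.88 tcp [ 0.4921 -0.1773  0.1328] yaw -0.246 zax [ 0.002 -0.001 -1.   ] F [3.9 0.3 1.6] M [ 0.11 -0.79  0.01] op 0.121 q [-0.54  0.06  2.03  0.    1.05 -0.29]
tool delta mm [-0.7  0.1  1.8]
az -0.0
```

```bash
python3 -m crank '0.5 0 0 0 0 0.09;0 0 0 0 0 0.09;0 0 0 0 0 0.09;0 0 0 0 0 0.08;0 0 0 0 0 0'; python3 st.py .4919 -.177 .131 -.596; python3 -m crank '0 0 0 0 0 0.09;0 0 0 0 0 0.09;0 0 0 0 0 0.09;0 0 0 0 0 0.08;0 0 0 0 0 0'; python3 st.py .4919 -.177 .131 -.946
```

```text
time: 5.5
eef_pos: [0.4924, -0.1774, 0.1328]
tcp_rot: [0.956, -0.293, 0.001, -0.0]
contact_force: [4.8, 1.9, 3.3]
opening: 0.128
t 5.5 tcp [ 0.4924 -0.1774  0.1328] yaw -0.596 zax [ 0.001 -0.    -1.   ] F [4.8 1.9 3.3] M [ 0.17 -0.75 -0.09] op 0.128 q [-0.54  0.06  2.03  0.    1.05  0.06]
tool delta mm [-0.6 -0.1  1.8]
az 0.0
time: 6.12
eef_pos: [0.4924, -0.1774, 0.1328]
tcp_rot: [0.891, -0.455, 0.001, -0.0]
contact_force: [4.8, 1.4, 3.6]
opening: 0.127
t 6.12 tcp [ 0.4924 -0.1774  0.1328] yaw -0.944 zax [ 0.001 -0.    -1.   ] F [4.8 1.4 3.6] M [ 0.2 -0.9 -0.1] op 0.127 q [-0.54  0.06  2.03  0.    1.05  0.4 ]
tool delta mm [-0.6  0.1  1.8]
az 0.002
```

```bash
python3 -m crank '0 0 0 0 0 0.09;0 0 0 0 0 0.09;0 0 0 0 0 0.09;0 0 0 0 0 0.085;0 0 0 0 0 0'; python3 st.py .4919 -.177 .131 -1.296; python3 -m crank '0 0 0 0 0 0;0 0 0 0 0 0;0 0 0 0 0 0' 0.3; python3 st.py;python3 -m crank '0 0 -30 0 0 0;0 0 -40 0 0 0;0 0 -30 0 0 0;0 0 0 0 0 0' 1;python3 st.py
```

```text
time: 6.75
eef_pos: [0.4923, -0.1776, 0.1328]
tcp_rot: [0.796, -0.605, 0.001, -0.0]
contact_force: [4.7, 0.9, 2.9]
opening: 0.124
t 6.75 tcp [ 0.4923 -0.1776  0.1328] yaw -1.299 zax [ 0.001 -0.001 -1.   ] F [4.7 0.9 2.9] M [ 0.02 -0.78 -0.09] op 0.124 q [-0.54  0.06  2.03 -0.    1.05  0.76]
tool delta mm [-0.7  0.2  1.8]
az -0.003
time: 7.12
eef_pos: [0.4908, -0.177, 0.1314]
tcp_rot: [0.796, -0.605, -0.001, 0.0]
contact_force: [0.2, -0.7, -0.2]
opening: 0.644
t 7.12 tcp [ 0.4908 -0.177   0.1314] yaw -1.3 zax [-0.003  0.001 -1.   ] F [ 0.2 -0.7 -0.2] M [-0.   -0.01 -0.02] op 0.644 q [-0.54  0.06  2.03 -0.    1.05  0.76]
time: 7.62
eef_pos: [0.4929, -0.1781, 0.2351]
tcp_rot: [0.796, -0.605, 0.003, -0.0]
contact_force: [0.1, -0.3, -1.2]
opening: 1.001
t 7.62 tcp [ 0.4929 -0.1781  0.2351] yaw -1.301 zax [ 0.004 -0.003 -1.   ] F [ 0.1 -0.3 -1.2] M [ 0.01  0.01 -0.02] op 1.001 q [-0.54 -0.06  1.94 -0.    1.25  0.76]
```

```bash
python3 -m crank '50 0 0 0 0 0;50 0 0 0 0 0;50 0 0 0 0 0;0 0 0 0 0 0';python3 - <<'E'
from h import *
save('top','t4.png',(370,220,460,310),8)
save('scene','s4.png',(250,110,350,200),7)
E
```

```text
time: 8.12
eef_pos: [0.5309, -0.3241, 0.2292]
tcp_rot: [0.795, -0.607, -0.002, 0.0]
contact_force: [-0.2, 0.5, -0.2]
opening: 1.001
```

View pics/t4.png

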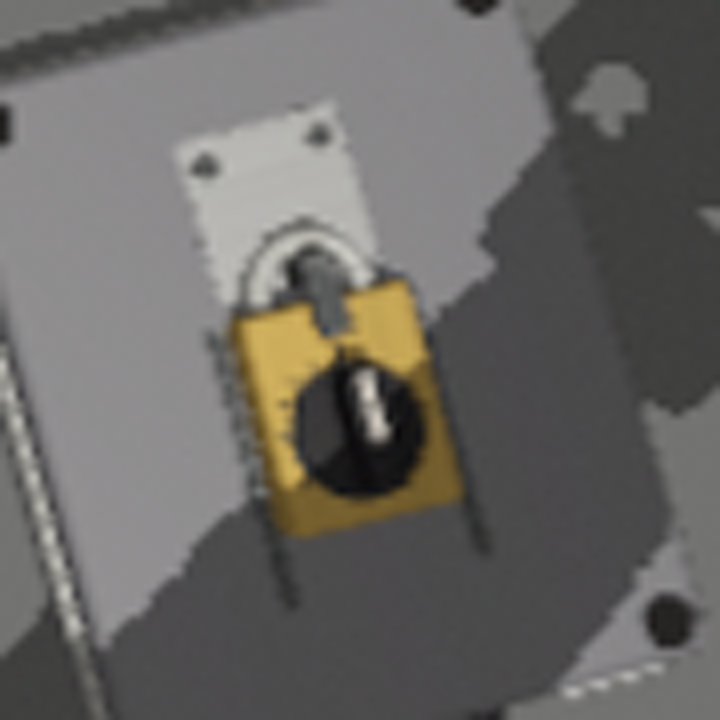

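View pics/s4.png

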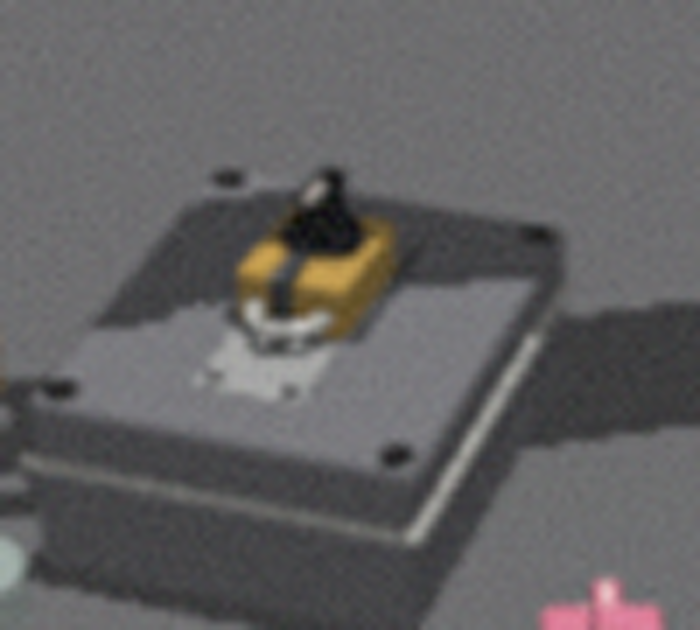

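Pointer line now runs from (362,372) to (380,438) in the top crop, along the lock axis, so the dial is at 0. Next I'll grip the block.

```bash
python3 -m crank '-50 0 0 0 0 0;-50 0 0 0 0 0;-50 0 0 0 0 0;0 0 0 0 0 0;0 0 0 0 0 0';python3 st.py .498 -.1757 .096 -1.296
```

```text
time: 8.85
eef_pos: [0.4916, -0.1765, 0.2323]
tcp_rot: [0.796, -0.605, 0.0, 0.0]
contact_force: [0.8, 0.4, -0.1]
opening: 1.003
t 8.85 tcp [ 0.4916 -0.1765  0.2323] yaw -1.299 zax [ 0. -0. -1.] F [ 0.8  0.4 -0.1] M [-0.03 -0.01  0.01] op 1.003 q [-0.54 -0.05  1.95 -0.    1.25  0.76]
tool delta mm [  0.9  -6.4 136.3]
az -0.003
```

```bash
python3 -m crank '0.9 -6.4 30 0 0 -0.003;0 0 40 0 0 0;0 0 35 0 0 0;0 0 20 0 0 0;0 0 0 0 0 0' 1;python3 st.py .498 -.1757 .096 -1.296; python3 -m crank '0 0 5 0 0 0;0 0 5 0 0 0;0 0 0 0 0 0;0 0 0 0 0 0';python3 st.py .498 -.1757 .096 -1.296
```

```text
time: 9.48
eef_pos: [0.497, -0.1765, 0.1051]
tcp_rot: [0.796, -0.605, -0.002, 0.0]
contact_force: [0.3, 0.2, 0.2]
opening: 0.998
t 9.47 tcp [ 0.497  -0.1765  0.1051] yaw -1.299 zax [-0.004  0.002 -1.   ] F [0.3 0.2 0.2] M [ 0.02  0.01 -0.04] op 0.998 q [-0.53  0.11  2.03 -0.    1.01  0.77]
tool delta mm [-0.5 -1.2  9.1]
az -0.003
time: 9.98
eef_pos: [0.4985, -0.1765, 0.0978]
tcp_rot: [0.797, -0.604, 0.0, -0.0]
contact_force: [-0.1, 0.5, -0.8]
opening: 0.996
t 9.97 tcp [ 0.4985 -0.1765  0.0978] yaw -1.298 zax [ 0.001 -0.    -1.   ] F [-0.1  0.5 -0.8] M [ 0.01 -0.03 -0.02] op 0.996 q [-0.53  0.12  2.04 -0.    0.99  0.77]
tool delta mm [-1.   0.2  1.8]
az -0.002
```

```bash
python3 -m crank '-0.8 0 0 0 0 0;0 0 0 0 0 0;0 0 0 0 0 0;0 0 0 0 0 0;0 0 0 0 0 0' -1 60;python3 st.py .498 -.1757 .096 -1.296; python3 -m crank '0 0 0 0 0 0;0 0 0 0 0 0';python3 st.py .498 -.1757 .096 -1.296
python3 - <<'E'
from h import *
save('scene','s5.png',(230,60,370,200),4)
E
```

```text
time: 10.6
eef_pos: [0.4986, -0.1761, 0.0981]
tcp_rot: [0.797, -0.604, 0.001, -0.0]
contact_force: [-0.3, -0.2, 4.4]
opening: 0.59
t 10.6 tcp [ 0.4986 -0.1761  0.0981] yaw -1.298 zax [ 0.001 -0.001 -1.   ] F [-0.3 -0.2  4.4] M [-0.26 -0.02  0.05] op 0.59 q [-0.53  0.12  2.04 -0.    0.99  0.77]
tool delta mm [-0.6  0.5  2.1]
az -0.002
time: 10.85
eef_pos: [0.4986, -0.1761, 0.0981]
tcp_rot: [0.797, -0.604, 0.001, -0.0]
contact_force: [-0.3, -0.8, 5.2]
opening: 0.596
t 10.85 tcp [ 0.4986 -0.1761  0.0981] yaw -1.298 zax [ 0.001 -0.001 -1.   ] F [-0.3 -0.8  5.2] M [-0.2  -0.04  0.03] op 0.596 q [-0.53  0.12  2.04 -0.    0.99  0.77]
tool delta mm [-0.6  0.5  2.1]
az -0.002
```

View pics/s5.png

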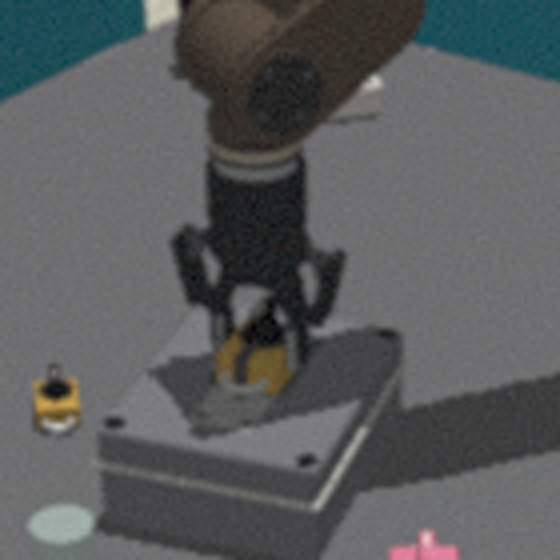

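```bash
python3 -m crank '0 5 0 0 0 0;0 5 0 0 0 0;0 5 0 0 0 0' - 70;python3 st.py; python3 -m crank '0 5 0 0 0 0;0 3 0 0 0 0;0 0 0 0 0 0;0 0 0 0 0 0';python3 st.py
```

```text
time: 11.28
eef_pos: [0.4858, -0.1796, 0.0982]
tcp_rot: [0.796, -0.605, 0.003, -0.002]
contact_force: [7.1, 1.7, 3.4]
opening: 0.591
t 11.28 tcp [ 0.4858 -0.1796  0.0982] yaw -1.299 zax [ 0.007 -0.    -1.   ] F [7.1 1.7 3.4] M [ 0.27 -1.06  0.09] op 0.591 q [-0.55  0.09  2.06  0.    0.98  0.74]
time: 11.78
eef_pos: [0.4779, -0.1817, 0.0982]
tcp_rot: [0.797, -0.605, 0.002, -0.002]
contact_force: [6.0, 1.3, 2.4]
opening: 0.591
t 11.78 tcp [ 0.4779 -0.1817  0.0982] yaw -1.298 zax [ 0.006 -0.    -1.   ] F [6.  1.3 2.4] M [ 0.16 -0.88  0.1 ] op 0.591 q [-0.56  0.08  2.08  0.    0.98  0.73]
```

```bash
python3 -m crank '0 1.5 0 0 0 0;0 1 0 0 0 0;0 0 0 0 0 0';python3 st.py; python3 -m crank '0 1 0 0 0 0;0 0 0 0 0 0;0 0 0 0 0 0';python3 st.py
python3 - <<'E'
from h import *
save('top','t6.png',(360,210,460,310),6)
save('scene','s6.png',(240,90,340,190),6)
E
```

```text
time: 12.15
eef_pos: [0.4777, -0.1818, 0.0983]
tcp_rot: [0.796, -0.605, 0.005, -0.004]
contact_force: [13.5, 4.5, -0.7]
opening: 0.585
t 12.15 tcp [ 0.4777 -0.1818  0.0983] yaw -1.299 zax [ 0.012  0.001 -1.   ] F [13.5  4.5 -0.7] M [ 0.66 -1.99  0.2 ] op 0.585 q [-0.57  0.07  2.08  0.01  0.97  0.73]
time: 12.52
eef_pos: [0.4775, -0.1818, 0.0983]
tcp_rot: [0.796, -0.605, 0.005, -0.005]
contact_force: [17.9, 4.8, -2.6]
opening: 0.59
t 12.53 tcp [ 0.4775 -0.1818  0.0983] yaw -1.3 zax [ 0.014  0.001 -1.   ] F [17.9  4.8 -2.6] M [ 0.83 -2.51  0.23] op 0.59 q [-0.57  0.07  2.08  0.01  0.97  0.73]
```

View pics/t6.png

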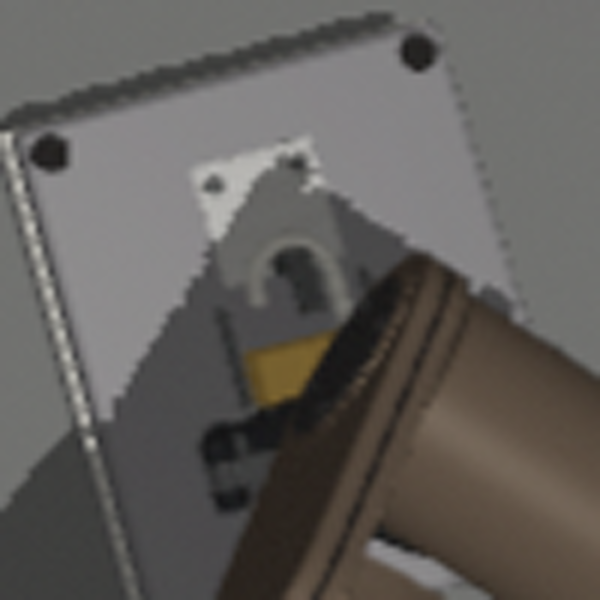

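View pics/s6.png

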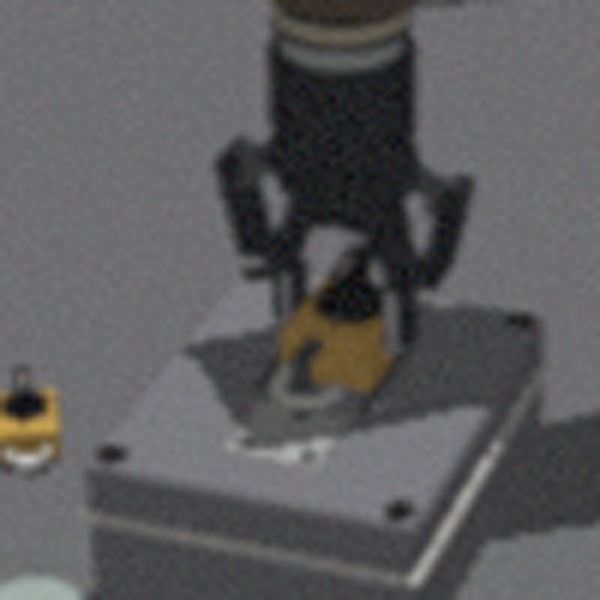

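Force rises with no further motion, so the shackle is at its stop. The top crop shows it extended around the post at (290,280), with the block clear of the nose. I'll relax slightly, then lift.

```bash
python3 -m crank '0 -1.5 0 0 0 0;0 -1.5 0 0 0 0;0 0 0 0 0 0';python3 st.py
```

```text
time: 13.0
eef_pos: [0.4777, -0.1818, 0.0982]
tcp_rot: [0.797, -0.604, 0.002, -0.002]
contact_force: [6.8, 1.9, 2.7]
opening: 0.588
t 13.0 tcp [ 0.4777 -0.1818  0.0982] yaw -1.298 zax [ 0.006 -0.    -1.   ] F [6.8 1.9 2.7] M [ 0.27 -0.96  0.18] op 0.588 q [-0.56  0.08  2.08  0.    0.98  0.73]
```

```bash
python3 -m crank '0 -1 0 0 0 0;0 -0.8 0 0 0 0;0 0 0 0 0 0';python3 st.py
```

```text
time: 13.38
eef_pos: [0.4778, -0.1817, 0.0982]
tcp_rot: [0.797, -0.604, 0.001, -0.0]
contact_force: [1.6, 0.3, 6.4]
opening: 0.586
t 13.38 tcp [ 0.4778 -0.1817  0.0982] yaw -1.298 zax [ 0.002 -0.001 -1.   ] F [1.6 0.3 6.4] M [ 0.05 -0.22  0.1 ] op 0.586 q [-0.56  0.08  2.08  0.    0.98  0.74]
```

```bash
python3 -m crank '0 -0.6 0 0 0 0;0 0 -5 0 0 0;0 0 -5 0 0 0;0 0 -5 0 0 0;0 0 0 0 0 0';python3 st.py;python3 -m crank '0 0 -10 0 0 0;0 0 -20 0 0 0;0 0 -25 0 0 0;0 0 -20 0 0 0;0 0 0 0 0 0';python3 st.py
python3 - <<'E'
from h import *
save('top','t7.png',(360,210,460,310),6)
save('scene','s7.png',(240,70,340,170),6)
E
```

```text
time: 14.0
eef_pos: [0.4775, -0.1803, 0.11]
tcp_rot: [0.796, -0.605, -0.001, -0.001]
contact_force: [7.1, 0.3, -5.0]
opening: 0.593
t 14.0 tcp [ 0.4775 -0.1803  0.11  ] yaw -1.3 zax [ 0.001  0.003 -1.   ] F [ 7.1  0.3 -5. ] M [ 0.02 -1.06 -0.08] op 0.593 q [-0.56  0.06  2.07  0.    1.01  0.74]
time: 14.62
eef_pos: [0.4768, -0.1809, 0.1864]
tcp_rot: [0.797, -0.604, -0.001, 0.0]
contact_force: [-0.0, 0.7, -4.2]
opening: 0.582
t 14.62 tcp [ 0.4768 -0.1809  0.1864] yaw -1.298 zax [-0.002  0.001 -1.   ] F [-0.   0.7 -4.2] M [ 0.01 -0.01  0.03] op 0.582 q [-0.56 -0.04  2.02 -0.    1.16  0.74]
```

View pics/t7.png

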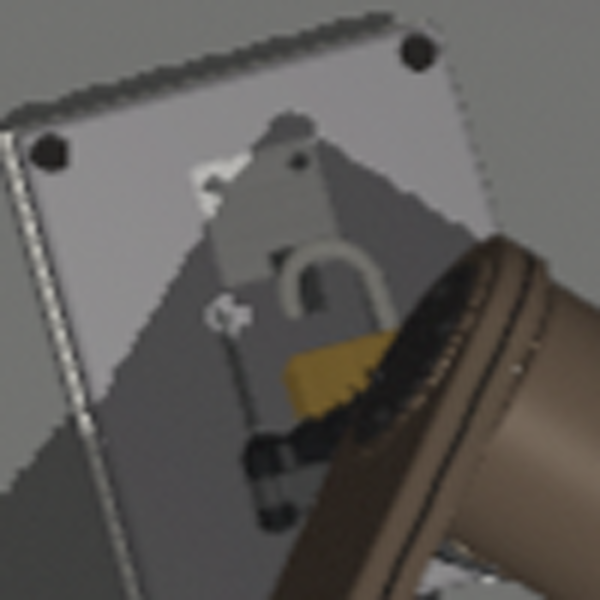

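View pics/s7.png

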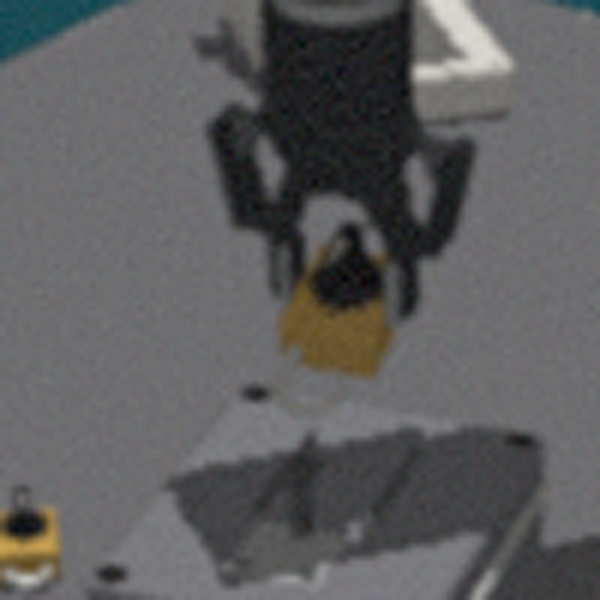

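```bash
cat > ov.py <<'E'
from h import *
from scipy.spatial.transform import Rotation as Ro
import sys
def ov(cam,f,w,s,pitches=(0.,)):
    st=readout.get_state();R=Ro.from_quat(st['tcp_rot']).as_matrix();p=np.array(st['eef_pos'])
    lx,ly,lz=-R[:,1],R[:,0],-R[:,2]
    im=np.ascontiguousarray(optics.read_camera(cam)[:,:,::-1])
    K,Rc,t=cal(cam)
    o=p-.0081*lz-.0009*lx+0*ly
    L=np.c_[lx,ly,lz]
    c=proj(cam,o).astype(int);x0,y0=max(0,c[0]-w),max(0,c[1]-w)
    im=cv2.resize(im[y0:y0+2*w,x0:x0+2*w],None,fx=s,fy=s,interpolation=cv2.INTER_CUBIC)
    a=im.copy()
    for pt,col in zip(pitches,[(0,255,0),(0,0,255)]):
        Q=L@Ro.from_rotvec([0,pt,0]).as_matrix()
        g=np.array([0,0,.02])
        P=lambda v:tuple(int(k) for k in ((proj(cam,o+L@g+Q@(np.array(v)/1e3-g))+.5-[x0,y0])*s))
        B=[(x,y,z) for x in(-33,33) for y in(-26,26) for z in(0,28)]
        for i in B:
            for j in B:
                if i<j and sum(u!=v for u,v in zip(i,j))==1: cv2.line(a,P(i),P(j),col,1)
        th=np.linspace(0,np.pi,15)
        sh=[(20,-16,12)]+[(56+16*np.sin(u),-16*np.cos(u),12) for u in th]+[(20,16,12)]
        for i,j in zip(sh[:-1],sh[1:]): cv2.line(a,P(i),P(j),col,1)
        cv2.line(a,P((13,0,56.5)),P((-24,0,56.5)),col,1)
    cv2.imwrite('pics/'+f,np.hstack([im,a]))
if __name__=='__main__': ov(sys.argv[1],sys.argv[2],int(sys.argv[3]),float(sys.argv[4]))
E
python3 ov.py scene o1.png 33 6; python3 ov.py top o2.png 33 6
```

```text
(no output)
```

View pics/o1.png

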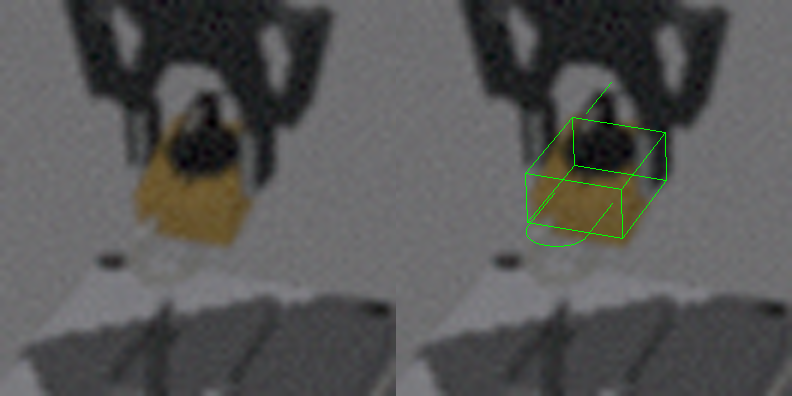

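View pics/o2.png

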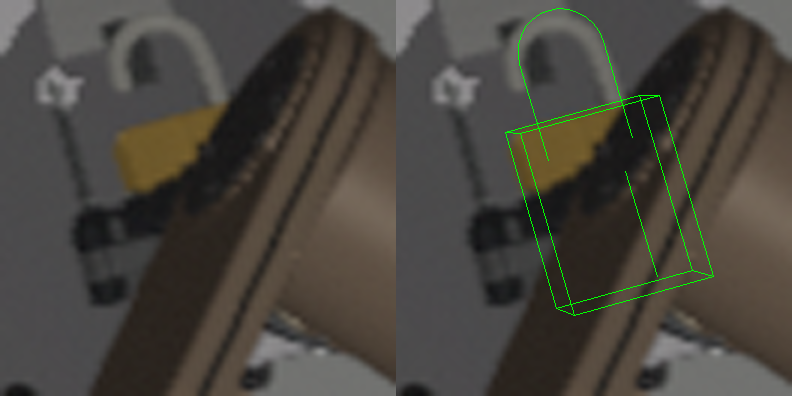

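The lock is lifted with the shackle out, but compared with the level model it looks pitched nose-down in the grip. I'll estimate by how much.

Run:
```python
from ov import *
ov('scene','o3.png',25,8,(.15,.3)); ov('top','o4.png',25,8,(.15,.3))
```

```text
(no output)
```

View pics/o3.png

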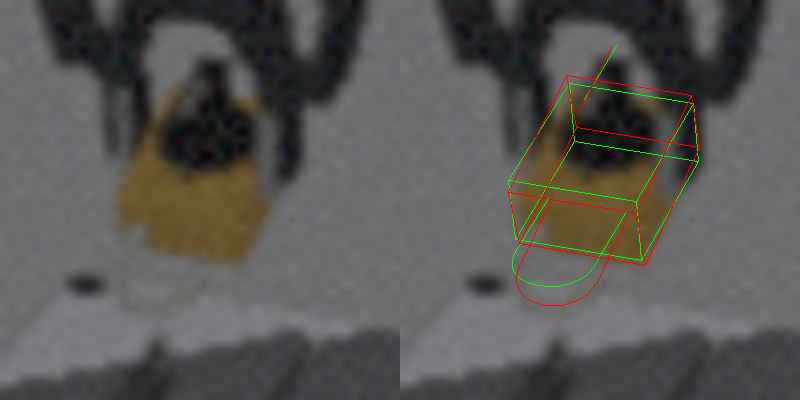

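View pics/o4.png

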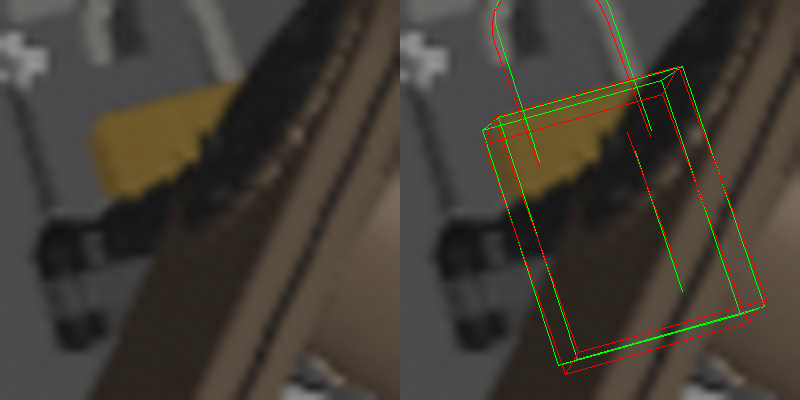

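Pitch ≈ 0.3 rad nose-down (the red model fits the bow at (150,305)). I'll firm the grip and level the lock by tilting the tool about its x before carrying.

```bash
python3 -m crank '0 0 -5 0 0 0;0 0 -10 0 0 0;0 0 -10 0 0 0;0 0 0 0 0 0' - 110; python3 -m crank '0 0 0 -0.1 0 0;0 0 0 -0.1 0 0;0 0 0 -0.1 0 0;0 0 0 0 0 0;0 0 0 0 0 0'; python3 st.py
cat > ov2.py <<'E'
# overlay with lock attached to tool with pitch pt (nose-down in tool frame)
from ov import *
E
python3 - <<'E'
from ov import *
ov('scene','o5.png',25,8,(.3,)); ov('top','o6.png',25,8,(.3,))
E
```

```text
time: 15.42
eef_pos: [0.4786, -0.1819, 0.2143]
tcp_rot: [0.797, -0.604, 0.002, -0.0]
contact_force: [0.3, -0.1, -4.4]
opening: 0.574
time: 16.05
eef_pos: [0.4776, -0.1813, 0.2122]
tcp_rot: [0.788, -0.598, -0.09, 0.118]
contact_force: [-0.3, -0.8, -3.5]
opening: 0.576
t 16.05 tcp [ 0.4776 -0.1813  0.2122] yaw -1.298 zax [-0.283 -0.079 -0.956] F [-0.3 -0.8 -3.5] M [ 0.03 -0.34 -0.01] op 0.576 q [-0.46  0.09  1.86 -0.2   1.42  0.89]
```

View pics/o5.png

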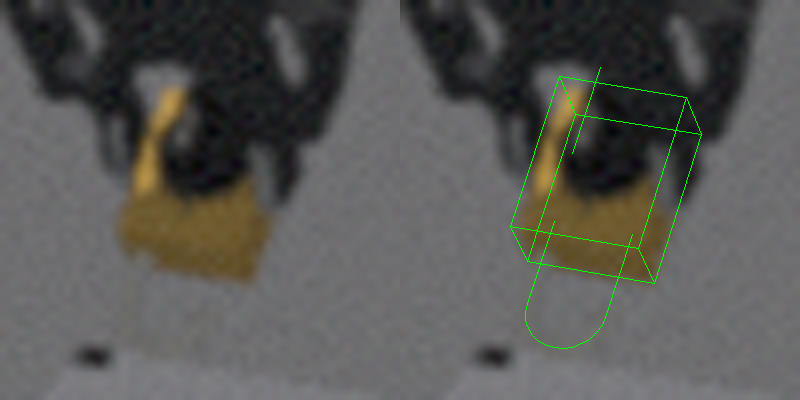

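View pics/o6.png

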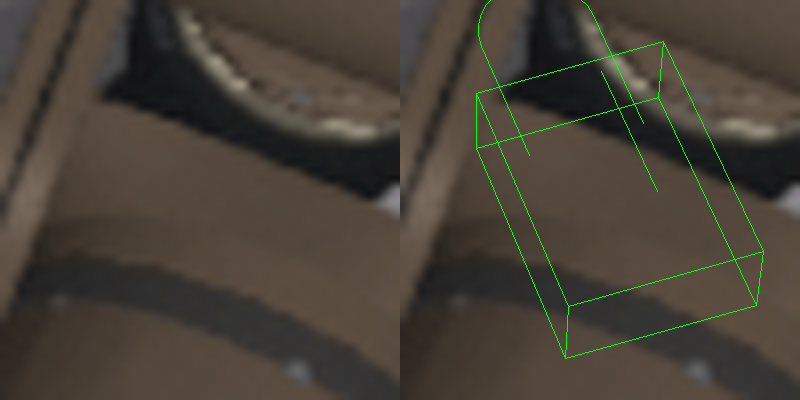

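The lock turned the wrong way: lock y is minus tool x. I'll reverse with +0.6.

```bash
python3 -m crank '0 0 0 0.12 0 0;0 0 0 0.12 0 0;0 0 0 0.12 0 0;0 0 0 0.12 0 0;0 0 0 0.12 0 0'; python3 -m crank '0 0 0 0 0 0;0 0 0 0 0 0;0 0 0 0 0 0'; python3 st.py
sed -i 's/lx,ly,lz=-R\[:,1\],R\[:,0\]/lx,ly,lz=-R[:,1],-R[:,0]/' ov.py
python3 - <<'E'
from ov import *
ov('scene','o7.png',25,8,(.3,.2)); ov('top','o8.png',25,8,(.3,.2))
E
```

```text
time: 16.77
eef_pos: [0.477, -0.1815, 0.2129]
tcp_rot: [0.788, -0.597, 0.092, -0.12]
contact_force: [-0.5, 0.2, -3.9]
opening: 0.576
time: 17.15
eef_pos: [0.4781, -0.1814, 0.2128]
tcp_rot: [0.788, -0.597, 0.09, -0.119]
contact_force: [-0.2, 1.2, -3.6]
opening: 0.58
t 17.15 tcp [ 0.4781 -0.1814  0.2128] yaw -1.297 zax [ 0.284  0.079 -0.955] F [-0.2  1.2 -3.6] M [-0.12  0.34 -0.  ] op 0.58 q [-0.68 -0.19  2.13  0.28  1.05  0.49]
```

View pics/o7.png

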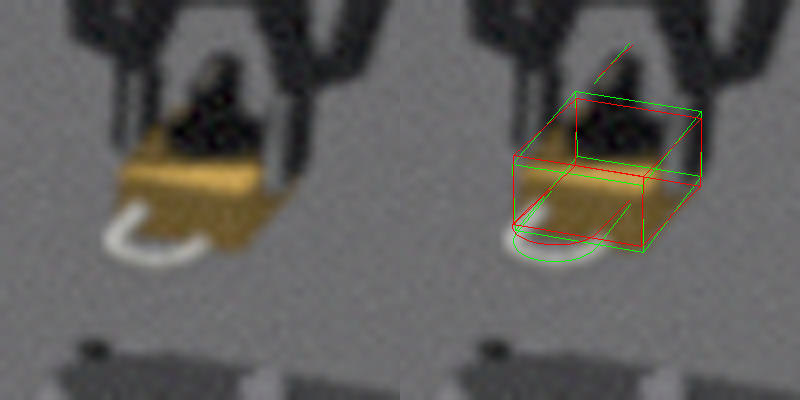

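View pics/o8.png

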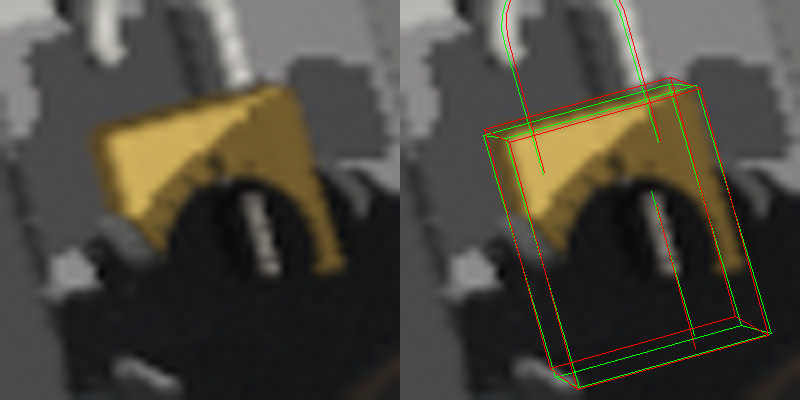

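Run:
```python
from h import *
ims=[]
for n in('scene','top'):
    save(n,n+'_r.png'); im=cv2.imread('pics/%s_r.png'%n)
    from scipy.spatial.transform import Rotation as Ro
    s=readout.get_state();c=proj(n,np.array(s['eef_pos'])).astype(int);x0,y0=c[0]-16,c[1]-16+(4 if n=='scene' else -6)
    print(n,x0,y0)
    ims.append(cv2.resize(im[y0:y0+32,x0:x0+32],None,fx=12,fy=12,interpolation=cv2.INTER_LANCZOS4))
o=np.hstack(ims);o=cv2.convertScaleAbs(o,alpha=1.4)
cv2.imwrite('pics/z1.png',o)
```

```text
scene 280 103
top 409 258
```

View pics/z1.png

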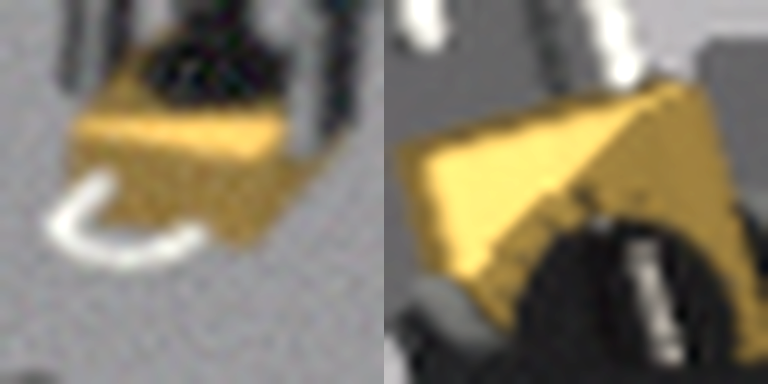

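Run:
```python
from h import *
from scipy.spatial.transform import Rotation as Ro
from scipy.optimize import least_squares
s=readout.get_state();R=Ro.from_quat(s['tcp_rot']).as_matrix();p=np.array(s['eef_pos'])
yaw=np.arctan2(-R[1,1],-R[0,1])
off={'scene':(280,103),'top':(409,258)}
obs=[('scene',(33,-26,28),(73,132)),('scene',(33,26,28),(272,160)),('scene',(33,26,0),(246,248)),
('top',(33,26,28),(41,152)),('top',(33,-26,28),(316,86)),('top',(13,0,56.5),(255,247))]
C={n:cal(n) for n in off}
def pj(n,P):
    K,Rc,t=C[n];q=K@(Rc@P+t);return q[:2]/q[2]
def f(x,full=False):
    L=Ro.from_euler('ZYX',[yaw+x[3],x[4],x[5]]).as_matrix();r=[]
    for n,v,uv in obs:
        px=np.array(uv)/12-.5+off[n]
        r.append(pj(n,x[:3]+L@(np.array(v)/1e3))-px)
    r=np.array(r)
    return r if full else np.r_[r.ravel(),x[3:4]/.03,x[5:6]/.05]
x=least_squares(f,[*p,0,0,0]);print(yaw,x.x.round(4),'tcp',p.round(4));print(f(x.x,True).round(2))
J=x.jac;print('sd@.5px',(np.sqrt(np.diag(np.linalg.inv(J.T@J)))*.5).round(3))
```

```text
0.27357791563213346 [ 0.4749 -0.1814  0.1997 -0.005  -0.0476  0.0077] tcp [ 0.478  -0.1812  0.2123]
[[-0.76 -0.6 ]
 [-1.2  -0.34]
 [ 1.02  0.84]
 [-0.58  0.68]
 [ 0.24 -0.33]
 [-0.19  0.03]]
sd@.5px [0.002 0.001 0.001 0.013 0.044 0.018]
```

Run:
```python
from h import *
from scipy.spatial.transform import Rotation as Ro
s=readout.get_state();R=Ro.from_quat(s['tcp_rot']).as_matrix()
print((R.T@np.array([90.4,416.7,0])).round(1),(R.T@np.array([0,0,-82])).round(1))
```

```text
[-376.8 -190.7   59. ] [ 0.  24.2 78.3]
```

```bash
python3 -m crank '-15.7 -7.9 2.5 0 0 0;-31.4 -15.9 4.9 0 0 0;-31.4 -15.9 4.9 0 0 0;-31.4 -15.9 4.9 0 0 0;-31.4 -15.9 4.9 0 0 0';python3 -m crank '-31.4 -15.9 4.9 0 0 0;-31.4 -15.9 4.9 0 0 0;-31.4 -15.9 4.9 0 0 0;-31.4 -15.9 4.9 0 0 0;-31.4 -15.9 4.9 0 0 0';python3 -m crank '-31.4 -15.9 4.9 0 0 0;-31.4 -15.9 4.9 0 0 0;-15.7 -7.9 2.5 0 0 0;0 0 0 0 0 0;0 0 0 0 0 0'
python3 st.py
python3 -m crank '0 6 19 0 0 0;0 6 20 0 0 0;0 6 20 0 0 0;0 6 19 0 0 0;0 0 0 0 0 0'; python3 -m crank '0 0 0 0 0 0;0 0 0 0 0 0'; python3 st.py
python3 - <<'E'
from ov import *
ov('scene','p1.png',25,8,(.3,)); ov('top','p2.png',25,8,(.3,)); save('scene','p3.png'); save('top','p4.png')
E
```

```text
time: 17.98
eef_pos: [0.5119, -0.0238, 0.2123]
tcp_rot: [0.788, -0.598, 0.09, -0.119]
contact_force: [0.3, -0.6, -3.6]
opening: 0.575
time: 18.6
eef_pos: [0.5496, 0.1501, 0.2123]
tcp_rot: [0.788, -0.598, 0.09, -0.119]
contact_force: [0.6, -0.3, -4.1]
opening: 0.576
time: 19.23
eef_pos: [0.5682, 0.2347, 0.212]
tcp_rot: [0.788, -0.598, 0.09, -0.118]
contact_force: [0.5, -0.8, -3.5]
opening: 0.577
t 19.23 tcp [0.5682 0.2347 0.212 ] yaw -1.298 zax [ 0.284  0.079 -0.956] F [ 0.5 -0.8 -3.5] M [-0.14  0.3  -0.  ] op 0.577 q [0.22 0.02 1.93 0.02 0.89 1.51]
time: 19.85
eef_pos: [0.5669, 0.2338, 0.1284]
tcp_rot: [0.788, -0.598, 0.089, -0.117]
contact_force: [-0.7, 0.5, -3.6]
opening: 0.574
time: 20.1
eef_pos: [0.5695, 0.2353, 0.1325]
tcp_rot: [0.787, -0.598, 0.091, -0.12]
contact_force: [-0.3, 0.0, -4.1]
opening: 0.578
t 20.1 tcp [0.5695 0.2353 0.1325] yaw -1.298 zax [ 0.287  0.08  -0.955] F [-0.3  0.  -4.1] M [-0.06  0.34 -0.02] op 0.578 q [0.22 0.12 1.99 0.02 0.73 1.5 ]
```

View pics/p1.png

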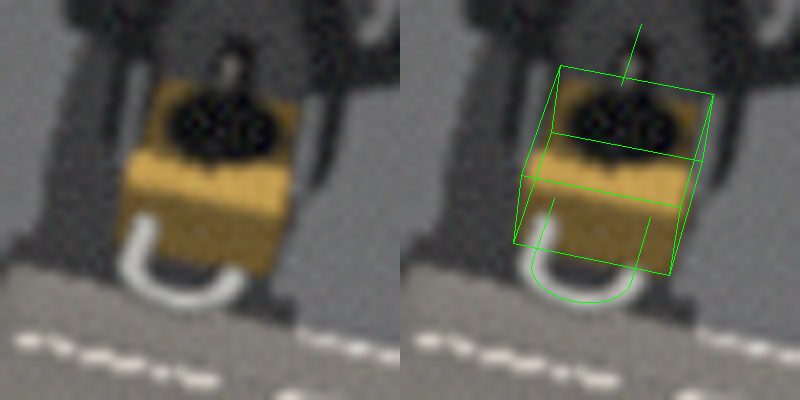

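View pics/p2.png

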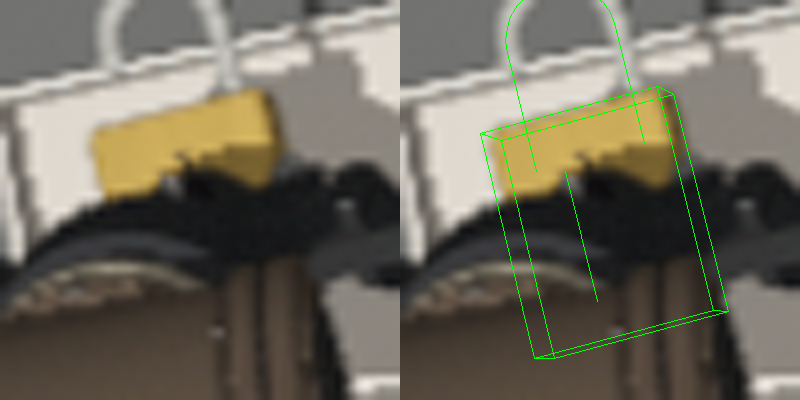

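View pics/p3.png

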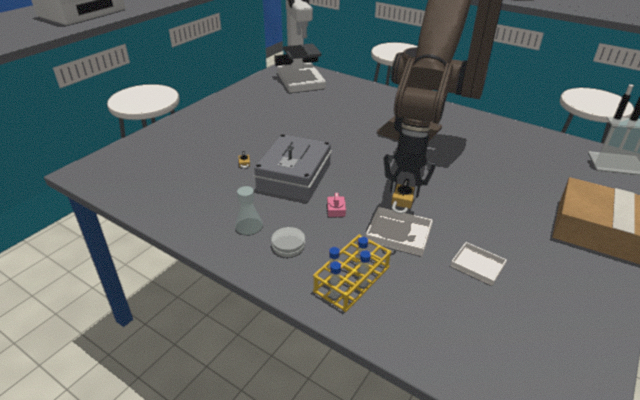

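View pics/p4.png

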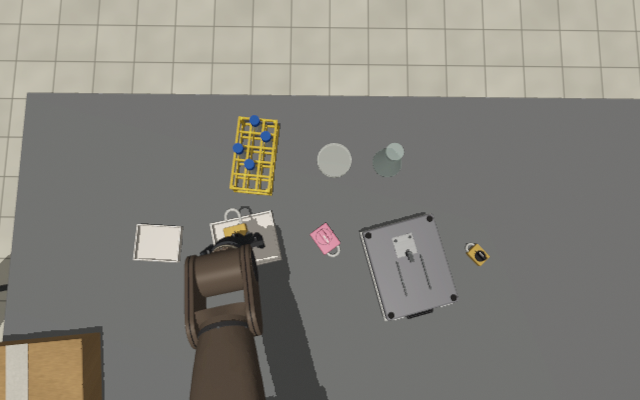

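Run:
```python
from h import *
ims=[]
for n,(x0,y0) in(('scene',(387,180)),('top',(216,202))):
    im=cv2.imread('pics/p3.png' if n=='scene' else 'pics/p4.png')
    o=cv2.convertScaleAbs(cv2.resize(im[y0:y0+36,x0:x0+36],None,fx=11,fy=11,interpolation=cv2.INTER_LANCZOS4),alpha=1.2)
    ims.append(o)
cv2.imwrite('pics/z2.png',np.hstack(ims))
```

```text
(no output)
```

View pics/z2.png

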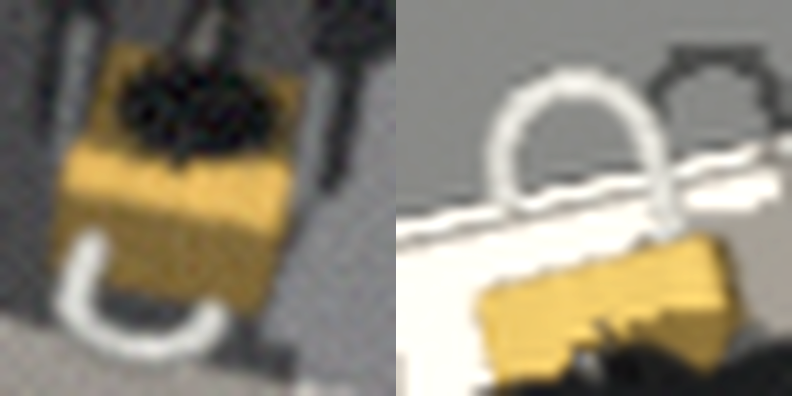

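Run:
```python
from h import *
from scipy.spatial.transform import Rotation as Ro
from scipy.optimize import least_squares
s=readout.get_state();R=Ro.from_quat(s['tcp_rot']).as_matrix();p=np.array(s['eef_pos'])
yaw=np.arctan2(-R[1,1],-R[0,1])
off={'scene':(387,180),'top':(216,202)}
obs=[('scene',(33,-26,28),(65,190)),('scene',(33,26,28),(280,228)),('scene',(33,26,0),(258,310)),('scene',(33,-26,0),(52,258)),('scene',(-33,-26,28),(112,45)),('scene',(-33,26,28),(303,80)),('scene',(70,4,12),(145,345)),
('top',(33,26,28),(82,295)),('top',(33,-26,28),(316,238)),('top',(72,0,12),(182,87))]
C={n:cal(n) for n in off}
def pj(n,P):
    K,Rc,t=C[n];q=K@(Rc@P+t);return q[:2]/q[2]
def f(x,full=False):
    L=Ro.from_euler('ZYX',[yaw+x[3],x[4],x[5]]).as_matrix();r=[]
    for n,v,uv in obs:
        px=np.array(uv)/11-.5+off[n]
        r.append(pj(n,x[:3]+L@(np.array(v)/1e3))-px)
    r=np.array(r)
    return r if full else np.r_[r.ravel(),x[3:4]/.03,x[5:6]/.05]
x=least_squares(f,[*p,0,0,0],loss='soft_l1');print(yaw,x.x.round(4),'tcp',p.round(4));print(f(x.x,True).round(2).tolist())
J=x.jac;print('sd@.5px',(np.sqrt(np.diag(np.linalg.inv(J.T@J)))*.5).round(3))
```

```text
0.2728371241892221 [ 0.5652  0.2336  0.1194 -0.0066 -0.0531  0.0017] tcp [0.5689 0.2354 0.1316]
[[-0.92, -0.96], [-0.67, -0.42], [-0.06, 0.94], [-0.88, 1.63], [-0.33, -0.5], [1.34, 0.03], [-0.21, 0.08], [-0.73, 0.47], [0.14, -0.13], [-1.53, 0.48]]
sd@.5px [0.001 0.001 0.001 0.011 0.019 0.019]
```

```bash
python3 -m crank '-1 0 0 -0.02 0 0;0 0 0 -0.02 0 0;0 0 0 0 0 0;0 0 0 0 0 0;0 0 0 0 0 0';python3 -m crank '0 0 0 0 0 0;0 0 0 0 0 0;0 0 0 0 0 0;0 0 0 0 0 0;0 0 0 0 0 0'; python3 st.py
python3 - <<'E'
from h import *
save('scene','f1.png',(370,130,450,260),5); print(np.abs(readout.get_state()['dq']).max())
for n in('scene','top'):
  for th in('flask','dishes','rack'): 
    optics.read_camera(n)
    print(n,th,[(np.array(d['xy'])*[640,400]).round(0).tolist() for d in optics.recognise(n,th)[:1]])
E
```

```text
time: 20.92
eef_pos: [0.5681, 0.2362, 0.1306]
tcp_rot: [0.79, -0.599, 0.078, -0.103]
contact_force: [-0.5, -1.0, -4.8]
opening: 0.574
time: 21.55
eef_pos: [0.5682, 0.2363, 0.1308]
tcp_rot: [0.79, -0.599, 0.078, -0.103]
contact_force: [-0.1, -0.3, -4.1]
opening: 0.579
t 21.55 tcp [0.5682 0.2363 0.1308] yaw -1.298 zax [ 0.248  0.069 -0.966] F [-0.1 -0.3 -4.1] M [-0.06  0.28 -0.  ] op 0.579 q [0.22 0.13 1.97 0.02 0.78 1.51]
0.0017391484380448042
scene flask [[244.0, 216.0]]
scene dishes [[290.0, 238.0]]
scene rack [[346.0, 274.0]]
top flask [[386.0, 160.0]]
top dishes [[333.0, 161.0]]
top rack [[254.0, 152.0]]
```

View pics/f1.png

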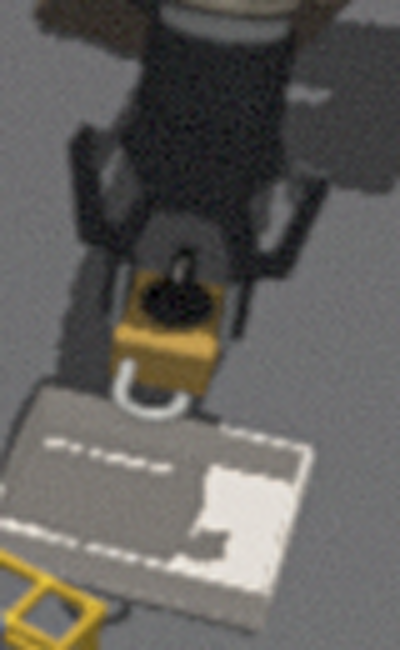

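The lock is held still over the tray, open, dial up and level to within a few hundredths of a rad. The flask, dishes and rack haven't moved. Handing in.

```bash
python3 -c "
from plant import ctrl;print(ctrl.sign_off())"
```

```text
the job is handed in; nothing more can be done
None
```

The job is handed in. The lock is held still and open over the middle of the larger tray, with its underside about 9 cm above the rim. It took about 22 s of the 64 s allowed.

I turned the dial clockwise three notches to the long mark. I then pulled the block back about 21.5 mm to the shackle's stop and lifted the lock off.

**Pitch in the grip:** The lock pitched about 0.3 rad nose-down in the jaws while being lifted off. I noticed after the lift. My first correction went the wrong way, so it was about 0.6 rad nose-down for a moment above the case. I then tilted the tool to bring it level before carrying it. During the carry it was about 0.05 rad nose-up by my fit.

**Last checks:**
- **Level:** a fit over the tray showed 0.05 ± 0.02 rad nose-up. I trimmed 0.04 rad, so it should be within a few hundredths of level, but I did not refit after that trim.
- **Position:** the block's centre was within about 2 mm of the tray's middle in the fit; I then moved it 1 mm closer.
- **Still:** the joints were at rest, and about 4 N of weight was in the grip at 110 N.
- **Shackle and dial:** the last picture shows the shackle out and the dial up.
- **Bystanders:** the flask, dishes and rack show where they stood at the start.

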